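Unload the watch water-resistance tester

ROBOT

A 6-joint arm with a two-finger parallel gripper is mounted at the origin on the work surface. World frame = base frame: x ahead of the robot, y to its left, z up, the work surface at z = 0. Lengths are in m, angles in rad, forces in N, time in s.
With the tool pointing down it reaches from about 0.25 to 0.725 m from the base axis. Payload 9.7 kg.
Tool frame: the origin (TCP) lies midway between the tips of the shut fingers; the grasp point (between the pads) lies 19 mm behind it; z points along the fingers, y is the line along which they close (so a half turn about z gives the same grasp; the last joint's range is limited). The gripper opens to 85 mm and grips with 20 to 120 N. Pads are 22 mm wide; open, the fingers measure 114 mm over their backs; the gripper's body (76 mm by 85 mm) begins 54 mm behind the grasp point. The pads swing forward as they close: fully open they stand 13 mm farther back than shut.
Start: joints at [1.107, 0.087, 0.176, 1.66, 0, 1.571], TCP at [0.246, 0.492, 0.231] pointing down, gripper open.
Joint ranges: [-3.13, 3.13], [-0.85, 1.81], [-1.15, 1.24], [-2.2, 2.28], [-1.44, 1.52], [-3.14, 3.14]. Speed limits (rad/s): [2.22, 2.22, 2.57, 3.14, 3.14, 3.14].

INTERFACE

Orientations are given as a unit quaternion [w, x, y, z].
In Python, from station import manip, telemetry, optics, order, models gives the robot as it stands. Calls block until the motion is done:
- manip.move_pose(position, orientation): joint-space move of the TCP to a pose.
- manip.movel(position, vel=0.15, ori=None, stop_force=None): straight line of the TCP; ori=None keeps the orientation; vel is the mean speed in m/s. With stop_force (N) it stops when the force on the tool has changed by that much, and returns True; else False.
- manip.move_joints(angles): joint-space move.
- manip.open_jaws() and manip.gripper_close(strength=None): open the fingers fully, or close them until they stop; strength is the grip in N (None keeps the last).
- manip.pause(seconds).
- manip.solve_ik(position, orientation): joint angles nearest the present ones, or None.
- telemetry.sense(): the state.
- optics.camera(name): name is "scene" or "top" or "wrist"; returns a dict with "image" (384x512x3 uint8, red, green, blue), "fovy" (degrees; the focal length in pixels is half the picture's height over the tangent of half this angle, whatever the lens; pixels are square), "cx", "cy" (the principal point, pixels), "cam_to_world" (4x4, takes a point from camera to world coordinates). Camera axes: x right, y down, z forward; pixel columns grow to the right and rows downward; lengths in m; the calibration is good to about 2 mm. A picture is of the moment at which its call begins. There is no depth.
A pose or a line that the arm cannot do raises manip.PlanningError and nothing moves.
- order.hand_in(): hands the job in; it is judged then, once.
Trained networks look in a picture, given as the dict that the camera call returned (one of the last four; its "shot" number tells which), for a name from the list of things; names that differ only in an ending like _2 or _b are one class to them, and where a whole thing is asked for, a point or a joint stands for the part that bears it (a point fixed in the world has none). Each returns a list of dicts, best first, with "confidence" (0 to 1); they miss things now and then, are a little off and sometimes report something else, mostly with a low value. They report only what shows in the picture. A call takes as long as a camera call. They do not tell look-alikes from the thing itself.
- models.trace(picture, thing): "pixels" (384x512 bool, what is visible of it) and "box" ([left, top, right, bottom] in pixels, round what is visible of it).
The state is a dict: "time": time; "joint_positions": joint angles; "dq": joint speeds; "tau": joint torques, N m; "eef_pos": TCP position; "tcp_rot": TCP orientation; "wrist_force": force on the tool from outside, world axes, zero at the start; "torque": the same for the moment, N m; "opening": finger opening in m; "grip_force": force on a finger pad.
Only numpy, scipy, OpenCV 4.12 (cv2) and the standard library are available. Lean on these libraries where they do the work, as an engineer would, in place of code of your own. Each camera call takes 0.05 s, during which the arm holds its last target. There are 200 camera calls.

TASK

The pressure test is over: first press the red vent button fully down to let off any pressure left, then turn the tester's lid anticlockwise until its lugs are in the slots, lift it off and lay it flat, handle up, on the round rubber mat. Then stand every watch from the chamber upright in the wooden tray, without dropping any, and finally set the blue dust cover on the empty chamber so that it sits fully down and level. Leave the other things on the bench where they are.

Things in the scene. Friction and masses are not known exactly. Their poses are not given: they have to be found in the camera images.
- chamber: Fixed round test chamber of grey steel, open-topped under its lid. Origin: centre of its underside, z up. 210 mm wide at the rim, bore 164 mm, inner floor at z = 20 mm, rim at z = 84 mm. A gauge at zero stands beside it on its +x side, 146 mm from the axis at most, 48 mm high.
- chamber_rim (a point): Centre of the chamber's rim plane, axes as the chamber. Three dark claws, each 56 deg wide, centred at 0, 120 and 240 deg about z from +x, overhang the rim from radius 89 mm out with 10.5 mm under them, tops 17.5 mm above the rim. The gaps between (64 deg, centred at 60, 180, 300 deg) are the slots. A red end stop closes each claw's clockwise end as seen from above.
- vent (a joint): Travel of the vent button: 0 up, 0.006 m fully down; springs back up; about 5 N holds it fully down.
- vent_top (a point): Top centre of the red vent button, 28 mm wide, pressed straight down, on a brass valve block 36 mm square that stands 126 mm from the chamber's axis on its -x side.
- lid_mid (a point): Bayonet lid, aluminium, clear window, loose, 0.45 to 0.7 kg, 57 mm high; this point is on its axis 28.5 mm above its underside. Plug (156 mm wide, lowest 5 mm) in the bore; disc above it (172 mm wide, 12 mm thick) rests on the rim, this point then 23.5 mm above the rim; three lugs (46 mm wide, 8 mm thick, out to 97 mm from the axis) at 60, 180, 300 deg from its +x.
- lid_handle (a point): Middle of the lid's handle, a black bar along the lid's x, 104 mm long, 16 mm wide, 18 mm high, its middle 31 mm above the disc, 19.5 mm above lid_mid. At the start the lid is turned 0.95 to 1.15 rad clockwise from the chamber, lugs under the claws. It turns anticlockwise with light friction to a stop 0.3 rad past the slots' middle; it lifts out when lid x and chamber x agree within 0.25 rad.
- cover_mid (a point): Dust cover, loose, 0.13 to 0.21 kg: blue disc 172 mm wide, 4 mm thick, on a plug 156 mm wide, 8 mm deep, with an upright white knob (30 mm diameter, 48 mm high) at its centre. 60 mm high; this point is on its axis 30 mm above its underside (knob from 18 mm below to 30 mm above it). Lies on the bench; seated, disc on the rim between the claws, this point is 22 mm above the rim.
- mat: Fixed round black rubber mat for the lid, 196 mm diameter, 4 mm thick; origin at the centre of its underside.
- tray: Fixed wooden watch tray with a grey felt bottom, 176 mm (its x) by 186 mm (its y), walls 6 mm thick and 18 mm high, felt at z = 6 to 7 mm; origin at the centre of its underside.
- watch1_mid (a point): steel watch with blue dial on a white cuff, 0.14 kg, 56 mm high; this point is on its axis 28 mm above its underside, z up to the dial. Cuff and strap 52 mm long (x), 34 mm wide (y); the round case on top is 42 mm wide, 12 mm high, its middle 21 mm above this point. Starts in the chamber 48 mm from the axis, x outwards; may be absent (2 to 4 are there).
- watch2_mid (a point): gold-coloured watch with white dial and brown strap on a white cuff, 0.14 kg, 56 mm high; this point is on its axis 28 mm above its underside, z up to the dial. Cuff and strap 52 mm long (x), 34 mm wide (y); the round case on top is 42 mm wide, 12 mm high, its middle 21 mm above this point. Starts in the chamber 48 mm from the axis, x outwards; may be absent (2 to 4 are there).
- watch3_mid (a point): steel watch with black dial and rubber strap on a white cuff, 0.14 kg, 56 mm high; this point is on its axis 28 mm above its underside, z up to the dial. Cuff and strap 52 mm long (x), 34 mm wide (y); the round case on top is 42 mm wide, 12 mm high, its middle 21 mm above this point. Starts in the chamber 48 mm from the axis, x outwards; may be absent (2 to 4 are there).
- watch4_mid (a point): steel watch with green dial on a white cuff, 0.14 kg, 56 mm high; this point is on its axis 28 mm above its underside, z up to the dial. Cuff and strap 52 mm long (x), 34 mm wide (y); the round case on top is 42 mm wide, 12 mm high, its middle 21 mm above this point. Starts in the chamber 48 mm from the axis, x outwards; may be absent (2 to 4 are there).
- loupe: Bystander, not part of the job: black eyeglass loupe, 32 mm wide, 26 mm high, standing or lying on the bench.
- driver: Bystander, not part of the job: screwdriver, 120 mm, standing or lying on the bench.
- tweezers: Bystander, not part of the job: steel tweezers, 130 mm, standing or lying on the bench.
- oiljar: Bystander, not part of the job: small amber jar with red cap, 40 mm wide, 45 mm high, standing or lying on the bench.
- batteries: Bystander, not part of the job: flat yellow box, 70 x 45 x 22 mm, standing or lying on the bench.
- brush: Bystander, not part of the job: cleaning brush, 140 mm, standing or lying on the bench.
There are look-alikes about, which are no part of the job. There is more than one size of the part that bears lid_mid; the job needs the larger.

How it is judged:
By the outcome, as a careful person would: the job done as asked, in the order asked, and still so for the second after the job is handed in, with the robot touching nothing.
Of watch1, watch2, watch3, watch4 only 2 to 4 are there at a start; the rules pass over those that are not, and their reading is None.
At some moment in a run one of cover, lid may be knocked a few centimetres aside while the robot is not near it.
It also fails if it takes over 210 s, if anything falls off the work surface, if the arm or the gripper's body presses on something with over 40 N, if the wrist force passes 120 N, or if a joint passes its speed limit or range.

## Working session

There is one attempt and no reset: what is moved stays moved. The work goes in short steps, each a Python script; the robot and the scene stay as the last script left them, time stands still between calls to the robot, and variables do not carry over. Pictures are saved under pics/ and viewed, at most 14 in all, crops included, and the job is handed in when it is done.

```bash
mkdir -p pics; ls
python3 - <<'E'
from station import manip, telemetry, optics, order, models
import cv2,numpy as np
ims=[]
for n in ("scene","top"):
    p=optics.camera(n); cv2.imwrite(f"pics/{n}0.png",cv2.resize(p["image"][:,:,::-1],(800,600),interpolation=cv2.INTER_CUBIC)); print(n,p["fovy"],p["cx"],p["cy"],np.round(p["cam_to_world"],4).tolist())
print(telemetry.sense())
E
```

```text
pics
scene 56.159041738509785 257.0497981879249 194.2281875723606 [[0.2924, 0.7187, -0.6308, 1.1499], [0.9561, -0.2081, 0.2061, -0.16], [0.0168, -0.6635, -0.748, 0.83], [0.0, 0.0, 0.0, 1.0]]
top 49.764961053078146 264.8954464966223 188.91589148925405 [[0.0211, -0.9874, 0.1567, 0.3156], [-0.9996, -0.018, 0.0209, 0.0069], [-0.0178, -0.1571, -0.9874, 1.5182], [0.0, 0.0, 0.0, 1.0]]
{'time': 0.1, 'joint_positions': array([1.10705185e+00, 8.74060045e-02, 1.75188395e-01, 1.65980871e+00,
       3.85335635e-05, 1.57078475e+00]), 'dq': array([ 1.00999200e-03, -2.86528959e-03, -5.35711934e-04,  8.52740454e-04,
       -5.36396231e-04,  2.08619779e-06]), 'tau': array([-9.23398475e-04, -5.21562517e+01,  4.65652263e+01,  1.60179340e-02,
       -4.23426798e-05, -6.37387444e-06]), 'eef_pos': array([0.2459078 , 0.49172109, 0.23064064]), 'tcp_rot': array([-1.60081099e-04,  2.29794393e-01,  9.73239004e-01, -5.94110598e-04]), 'wrist_force': array([-0.04300907,  0.59124585,  0.7588368 ]), 'torque': array([-0.01571456,  0.01762178, -0.01030652]), 'grip_force': 0.0, 'opening': 0.0850201060087516}
```

View pics/scene0.png

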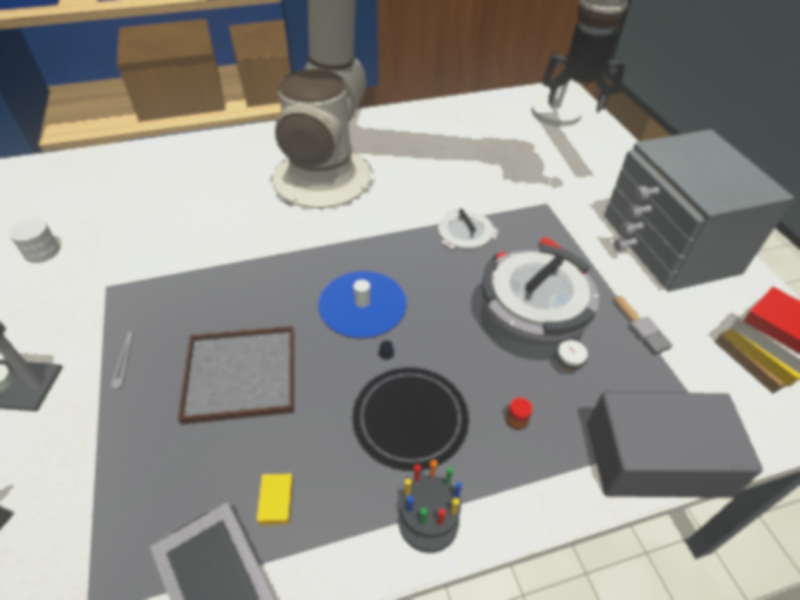

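View pics/top0.png

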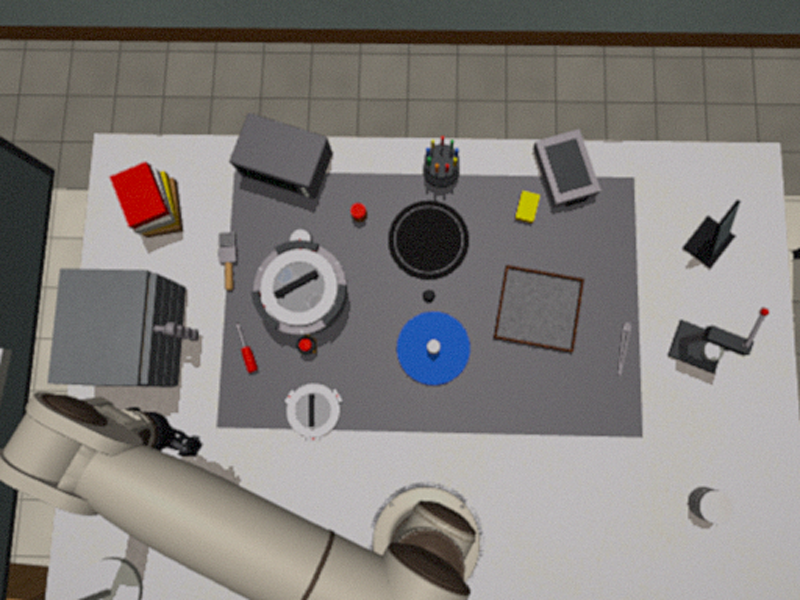

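The top view (800x600 px) shows:
- chamber with its lid at (300,287) and its vent at (306,345)
- cover at (433,347), mat at (428,240), tray at (539,308)
- red items that are not the vent: driver (250,360) and oil jar (358,212)

There are two lids. The small loose one at (313,410) is the look-alike. The larger one on the chamber at (300,287) is the job's lid. Next I'll get coordinates.

```bash
cat > h.py <<'E'
from station import manip, telemetry, optics, order, models
import cv2,numpy as np
def f(p): return p["image"].shape[0]/2/np.tan(np.radians(p["fovy"])/2)
def ray(p,u,v):
    T=np.array(p["cam_to_world"]); return T[:3,3],T[:3,:3]@np.array([(u-p["cx"])/f(p),(v-p["cy"])/f(p),1])
def w(p,u,v,z):
    o,d=ray(p,u,v); return (o+d*(z-o[2])/d[2])[:2]
def proj(p,P):
    T=np.array(p["cam_to_world"]); c=T[:3,:3].T@(np.array(P,float)-T[:3,3]); return np.array([p["cx"]+f(p)*c[0]/c[2],p["cy"]+f(p)*c[1]/c[2]])
def quat(yaw): # tool down; tool x axis at world angle yaw, tool y = yaw-90deg
    return np.array([0,np.cos(yaw/2),np.sin(yaw/2),0])
def tr(p,t,n=3):
    out=[]
    for d in models.trace(p,t)[:n]:
        m=d["pixels"].astype(np.uint8); c=max(cv2.findContours(m,0,2)[0],key=len)
        pts=c[:,0,:].astype(float); out.append((round(d["confidence"],2),d["box"],m,pts))
    return out
def centre(p,pts,z):  # min enclosing circle of contour mapped to plane z
    q=np.array([w(p,u,v,z) for u,v in pts]); (x,y),r=cv2.minEnclosingCircle(q.astype(np.float32)); return np.array([x,y]),r,q
def save(p,name,box=None,size=(800,600)):
    im=p["image"][:,:,::-1]
    if box: im=im[box[1]:box[3],box[0]:box[2]]
    cv2.imwrite(f"pics/{name}.png",cv2.resize(im,size,interpolation=cv2.INTER_CUBIC))
def rect(q): return cv2.minAreaRect(q.astype(np.float32))
E
python3 - <<'E'
from h import *
p=optics.camera("top")
for t,z in (("chamber",.084),("lid_mid",.096),("lid_handle",.127),("vent_top",.06),("cover_mid",.012),("mat",.004),("tray",.018),("loupe",.02),("oiljar",.045),("driver",.01),("brush",.01),("watch1_mid",.1)):
    for c,b,m,pts in tr(p,t):
        C,r,q=centre(p,pts,z); R=rect(q); print(t,c,np.round(b),C.round(4),round(r,4),"rect",np.round(R[0],4),np.round(R[1],3),round(R[2],1))
E
```

```text
chamber 0.93 [160. 146. 220. 229.] [0.5513 0.2893] 0.1436 rect [0.5491 0.2897] [0.233 0.213] 47.7
lid_mid 0.75 [169. 159. 218. 207.] [0.5571 0.2971] 0.0887 rect [0.5584 0.2964] [0.17  0.169] 1.1
lid_mid 0.63 [273. 186. 277. 193.] [0.5434 0.0072] 0.0135 rect [0.5434 0.0071] [0.025 0.024] 1.1
lid_mid 0.56 [184. 245. 218. 282.] [0.2866 0.2519] 0.0646 rect [0.2833 0.2525] [0.12  0.116] 1.3
lid_handle 0.96 [184. 241. 218. 283.] [0.2874 0.2482] 0.0631 rect [0.2847 0.2516] [0.113 0.118] 82.6
lid_handle 0.63 [167. 158. 216. 211.] [0.5538 0.2908] 0.0883 rect [0.5548 0.2901] [0.17  0.166] 1.1
lid_handle 0.6 [272. 184. 278. 192.] [0.5377 0.0054] 0.0119 rect [0.5367 0.0054] [0.021 0.02 ] 1.0
vent_top 0.53 [226. 130. 234. 144.] [0.743  0.1724] 0.0231 rect [0.742 0.173] [0.042 0.037] 1.9
vent_top 0.37 [191. 217. 200. 224.] [0.4328 0.2845] 0.0127 rect [0.4312 0.2844] [0.023 0.022] 46.9
cover_mid 0.75 [153. 220. 165. 237.] [0.4052 0.424 ] 0.0341 rect [0.4048 0.4249] [0.068 0.024] 25.0
cover_mid 0.68 [251. 200. 300. 247.] [ 0.4325 -0.0071] 0.0873 rect [ 0.4336 -0.0063] [0.166 0.169] 27.5
mat 0.77 [246. 128. 304. 181.] [0.6956 0.0085] 0.099 rect [0.694  0.0097] [0.193 0.192] 0.9
mat 0.73 [140. 145. 154. 191.] [0.6335 0.4913] 0.0719 rect [0.6336 0.4893] [0.143 0.042] 3.9
tray 0.79 [315. 173. 373. 225.] [ 0.5295 -0.2509] 0.1231 rect [ 0.5313 -0.2518] [0.189 0.179] 81.2
loupe 0.68 [170. 159. 218. 207.] [0.5723 0.3141] 0.094 rect [0.5705 0.3122] [0.182 0.18 ] 58.5
oiljar 0.66 [140. 146. 151. 186.] [0.6249 0.4763] 0.0694 rect [0.6249 0.4762] [0.138 0.04 ] 3.9
oiljar 0.46 [224. 130. 233. 146.] [0.7464 0.1747] 0.024 rect [0.7464 0.1747] [0.042 0.037] 1.9
driver 0.46 [154. 217. 165. 240.] [0.4071 0.4265] 0.0387 rect [0.4069 0.427 ] [0.077 0.029] 21.7
brush 0.9 [140. 145. 152. 187.] [0.6323 0.4856] 0.0717 rect [0.6322 0.4863] [0.143 0.045] 9.9
watch1_mid 0.22 [163. 150. 220. 226.] [0.5468 0.2879] 0.1408 rect [0.5483 0.288 ] [0.226 0.209] 51.0
```

Run:
```python
from h import *
manip.gripper_close(30)
manip.move_pose([0.50,0.29,0.42],quat(0.07))
p=optics.camera("wrist"); save(p,"w1"); s=telemetry.sense(); print(s["time"],s["joint_positions"].round(2))
print(p["fovy"],p["cx"],p["cy"],np.round(p["cam_to_world"],3).tolist())
for t,z in (("chamber",.084),("lid_mid",.096),("lid_handle",.136),("vent_top",.06)):
    for c,b,m,pts in tr(p,t):
        C,r,q=centre(p,pts,z); R=rect(q); print(t,c,np.round(b),C.round(4),round(r,4),"rect",np.round(R[0],4),np.round(R[1],3),round(R[2],1))
```

```text
5.1 [ 0.53  0.37  0.91  2.11 -0.   -2.69]
65.51802850959378 249.12127030799823 191.72749465428748 [[0.068, -0.955, -0.289, 0.573], [-0.998, -0.065, -0.02, 0.295], [-0.0, 0.289, -0.957, 0.563], [0.0, 0.0, 0.0, 1.0]]
chamber 0.77 [179.  11. 320. 194.] [0.5599 0.2933] 0.1354 rect [0.5542 0.2947] [0.216 0.214] 49.0
lid_mid 0.61 [192.  46. 305. 166.] [0.5584 0.2953] 0.0888 rect [0.5577 0.2938] [0.172 0.172] 58.6
lid_mid 0.56 [223. 222. 284. 258.] [0.3394 0.2699] 0.0558 rect [0.3556 0.2652] [0.111 0.055] 73.3
lid_handle 0.96 [221. 219. 286. 256.] [0.3625 0.2729] 0.0509 rect [0.3756 0.2697] [0.1   0.049] 75.3
lid_handle 0.58 [367.   0. 484.  97.] [0.6674 0.075 ] 0.0765 rect [0.6512 0.074 ] [0.118 0.15 ] 3.9
vent_top 0.46 [246. 177. 258. 190.] [0.4354 0.2828] 0.0138 rect [0.4351 0.283 ] [0.024 0.026] 3.9
```

View pics/w1.png

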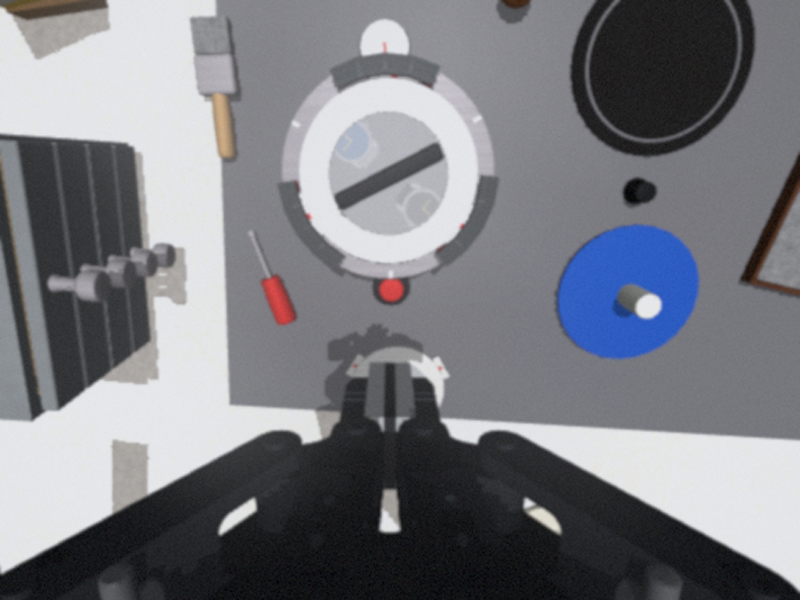

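The view (800x600 px) shows the vent at (391,290), the lid centre at (387,170) and the handle from (337,200) to (441,150). The chamber yaw works out at about 0.085 rad and the handle yaw at about -1.04, roughly 1.12 rad clockwise, which agrees with the description. Now I'll press the vent.

Run:
```python
from h import *
manip.move_pose([0.4335,0.284,0.12],quat(0.07))
f0=telemetry.sense()["wrist_force"]
print(manip.movel([0.4335,0.284,0.025],vel=0.02,stop_force=1.5), telemetry.sense()["eef_pos"])
z=telemetry.sense()["eef_pos"][2]
print(manip.movel([0.4335,0.284,z-.02],vel=0.01,stop_force=12)); s=telemetry.sense(); print(s["eef_pos"],s["wrist_force"]-f0,s["time"])
manip.pause(.5)
s=telemetry.sense(); print(s["eef_pos"],s["wrist_force"]-f0,s["time"])
manip.movel([0.4335,0.284,.16],vel=.15)
manip.open_jaws()
# view of the lid with handle-aligned yaw
manip.move_pose([0.557,0.294,0.33],quat(2.10))
p=optics.camera("wrist"); save(p,"w2",size=(640,480)); s=telemetry.sense(); print(s["time"],s["joint_positions"].round(2))
for t,z in (("chamber",.084),("lid_mid",.096),("lid_handle",.136)):
    for c,b,m,pts in tr(p,t):
        C,r,q=centre(p,pts,z); R=rect(q); print(t,c,np.round(b),C.round(4),round(r,4),"rect",np.round(R[0],4),np.round(R[1],3),round(R[2],1))
```

```text
True [0.43346129 0.28396539 0.05391538]
True
[0.43348781 0.28400593 0.05006935] [-0.39255827  0.21231745  4.80062025] 10.2333
[0.43350895 0.28401626 0.05006775] [-1.21461663  0.91351361  5.24923194] 10.7333
15.9083 [ 0.49  0.37  0.72  1.91 -0.    1.53]
chamber 0.61 [151.  69. 341. 230.] [0.5543 0.3018] 0.1348 rect [0.5556 0.2958] [0.221 0.214] 46.1
lid_mid 0.97 [ 29.  25. 122. 121.] [0.33   0.2838] 0.0573 rect [0.328  0.2789] [0.106 0.106] 19.5
lid_mid 0.62 [184.  87. 316. 224.] [0.5581 0.2962] 0.0889 rect [0.5575 0.2969] [0.17  0.173] 30.3
lid_handle 0.86 [ 30.  24. 124. 121.] [0.3498 0.2917] 0.0513 rect [0.3478 0.288 ] [0.096 0.094] 12.8
lid_handle 0.6 [187.  87. 320. 225.] [0.5537 0.3026] 0.0798 rect [0.5553 0.3022] [0.156 0.154] 1.8
```

View pics/w2.png

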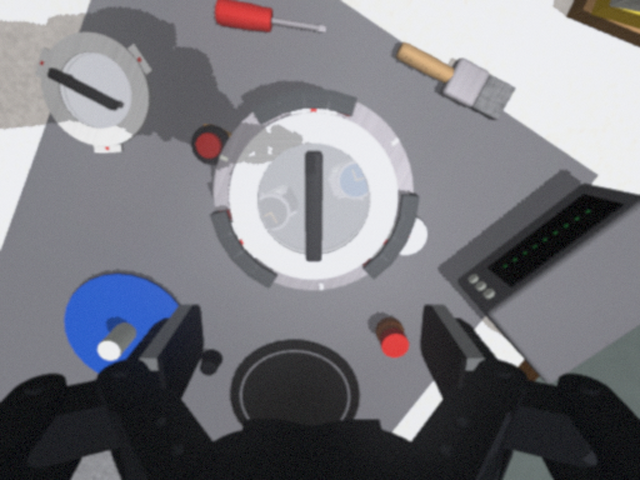

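Run:
```python
from h import *
manip.gripper_close(30)
manip.move_pose([0.4335,0.284,0.085],quat(0.07))
f0=telemetry.sense()["wrist_force"]
z=.085
for k in range(14):
    zt=.058-k*.001
    st=manip.movel([0.4335,0.284,zt],vel=.02 if k else .08,stop_force=25); s=telemetry.sense(); print(round(zt,3),st,s["eef_pos"][2].round(4),(s["wrist_force"]-f0)[2].round(2))
    if st or (s["wrist_force"]-f0)[2]>18: break
manip.pause(.3);print(telemetry.sense()["time"])
manip.movel([0.4335,0.284,.16],vel=.2)
p=optics.camera("wrist")
manip.open_jaws()
```

```text
0.058 False 0.0575 0.87
0.057 False 0.0572 0.75
0.056 False 0.0561 1.92
0.055 False 0.0551 2.94
0.054 False 0.0541 3.26
0.053 False 0.0531 3.28
0.052 False 0.0521 3.94
0.051 False 0.0511 4.42
0.05 False 0.0501 4.82
0.049 False 0.05 11.96
0.048 False 0.0498 18.65
23.575
```

Run:
```python
from h import *
c=[.5575,.2955]
manip.move_pose([*c,.19],quat(2.10))
print(manip.movel([*c,.109],vel=.1,stop_force=15))
manip.gripper_close(60); s=telemetry.sense(); print(s["opening"],s["grip_force"],s["wrist_force"],s["torque"])
for y in np.linspace(2.10,3.22,8)[1:]:
    manip.movel([*c,.109],ori=quat(y),vel=.1); s=telemetry.sense(); print(round(y,2),s["wrist_force"].round(1),s["torque"].round(2),s["time"])
p=optics.camera("top"); save(p,"t2",(140,120,340,270))
```

```text
False
0.014950567312263607 59.9440062046051 [ 0.7844255  -0.37556415  2.1765313 ] [ 0.07533543 -0.16430505  0.00591775]
2.26 [-0.4 -0.3  3.7] [-0.06 -0.05  0.48] 30.4833
2.42 [ 0.8 -0.3  4. ] [-0.12  0.    0.57] 30.7917
2.58 [-0.2  0.2  5.7] [0.02 0.05 0.51] 31.1
2.74 [-0.9 -0.5  5.3] [-0.07  0.05  0.48] 31.4083
2.9 [-1.4 -0.9  5. ] [-0.06 -0.05  0.36] 31.7167
3.06 [ 0.3 -0.9  5.2] [-0.05 -0.03  0.39] 32.025
3.22 [ 0.5 -0.4  5.2] [-0.08 -0.03  0.38] 32.3333
```

View pics/t2.png

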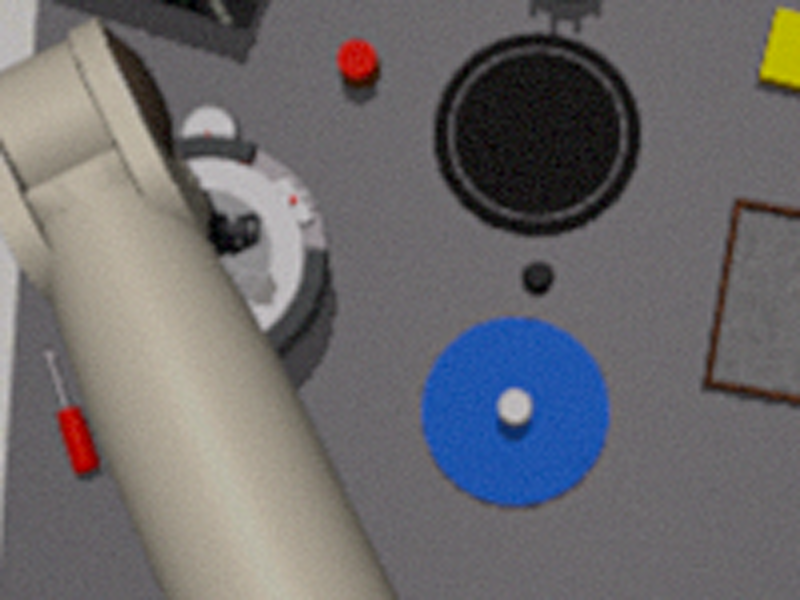

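Run:
```python
from h import *
c=[.5575,.2955]
print(manip.movel([*c,.135],vel=.05,stop_force=20)); s=telemetry.sense(); print(s["wrist_force"].round(1),s["opening"],s["time"])
print(manip.movel([*c,.25],vel=.12,stop_force=20)); s=telemetry.sense(); print(s["wrist_force"].round(1),s["opening"])
p=optics.camera("top")
for c_,b,m,pts in tr(p,"mat"):
    C,r,q=centre(p,pts,.004); print(c_,b,C,r)
```

```text
False
[ 0.4 -0.3 -6.4] 0.0150759465314697 33.05
False
[-0.9  0.1 -7. ] 0.015044018323002548
0.58 [246.7, 128.1, 299.3, 178.8] [0.69685376 0.00923385] 0.10019896924495697
```

Run:
```python
from h import *
m=[.6955,.009]
manip.movel([*m,.2],vel=.2)
manip.movel([*m,.06],vel=.12)
print(manip.movel([*m,.030],vel=.02,stop_force=4)); s=telemetry.sense(); print(s["eef_pos"],s["wrist_force"].round(1))
manip.open_jaws()
manip.movel([*m,.2],vel=.2)
c=[.5575,.2955]
manip.move_pose([.53,.293,.36],quat(.085))
p=optics.camera("wrist"); save(p,"w3"); s=telemetry.sense(); print(s["time"],s["joint_positions"].round(2))
for k in range(1,5):
  for c_,b,mm,pts in tr(p,f"watch{k}_mid",4):
    C,r,q=centre(p,pts,.076); print(k,c_,np.round(b),C.round(4),round(r,3))
p=optics.camera("top")
for t,z in (("lid_mid",.02),("cover_mid",.012),("tray",.018)):
    for c,b,mm,pts in tr(p,t):
        C,r,q=centre(p,pts,z); R=rect(q); print(t,c,np.round(b),C.round(4),round(r,4),"rect",np.round(R[0],4),np.round(R[1],3),round(R[2],1))
```

```text
True
[0.69541955 0.00898379 0.03428903] [-1.   0.1  6.6]
42.4833 [ 0.5   0.34  0.74  1.97 -0.   -2.72]
1 0.56 [204.  90. 239. 130.] [0.5888 0.3323] 0.028
2 0.53 [206.  92. 243. 131.] [0.5888 0.3323] 0.028
3 0.96 [255. 137. 293. 173.] [0.5314 0.2597] 0.028
lid_mid 0.78 [249. 131. 296. 178.] [0.6936 0.0116] 0.0971 rect [0.7029 0.0116] [0.179 0.178] 45.6
cover_mid 0.76 [242. 201. 290. 244.] [0.4343 0.0252] 0.0871 rect [0.4337 0.0269] [0.167 0.164] 1.1
cover_mid 0.55 [174. 144. 225. 212.] [0.5889 0.2938] 0.1276 rect [0.5954 0.2809] [0.242 0.14 ] 34.9
tray 0.91 [314. 169. 373. 227.] [ 0.5314 -0.251 ] 0.1241 rect [ 0.5324 -0.2503] [0.19  0.182] 81.0
```

View pics/w3.png

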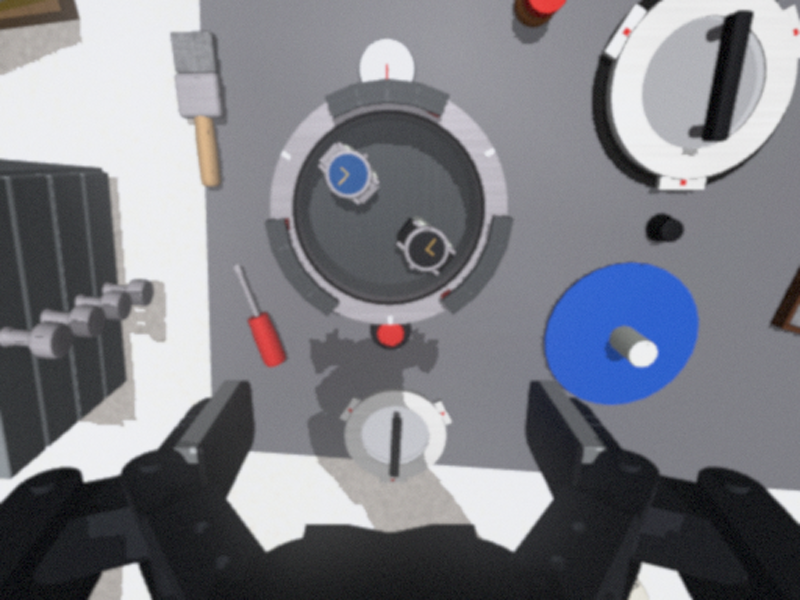

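The view (800x600 px) shows the lid lying on the mat, handle up, at (715,80). Two watches stand in the chamber: blue at (348,173) and black at (425,247). The cover has shifted about 3 cm in y, to (.434,.025). Both watches lie on one line through the chamber axis, so I'll grip each by its case, tangentially.

```bash
cat >> h.py <<'E'
def pick(xy,yaw,z=.046):
    manip.move_pose([*xy,.16],quat(yaw))
    st=manip.movel([*xy,z],vel=.08,stop_force=8)
    s=telemetry.sense(); print("down",st,s["eef_pos"].round(4),s["wrist_force"].round(1))
    return st
def lift(xy,z=.046):
    manip.gripper_close(30); s=telemetry.sense(); print("grip",s["opening"].round(4),s["grip_force"].round(1),s["wrist_force"].round(1))
    manip.movel([*xy,z+.03],vel=.06); s=telemetry.sense(); print("lift",s["opening"].round(4),s["wrist_force"].round(1))
    manip.movel([*xy,.22],vel=.15); s=telemetry.sense(); print("up",s["opening"].round(4),s["wrist_force"].round(1),s["time"])
E
python3 - <<'E'
from h import *
xy=[.5845,.3279]
if not pick(xy,-2.24):
    lift(xy)
    p=optics.camera("wrist"); save(p,"w4",size=(640,480))
E
```

```text
down False [0.5848 0.328  0.0466] [-0.4  0.   0.1]Traceback (most recent call last):
  File "<stdin>", line 4, in <module>
  File "h.py", line 31, in lift
    manip.gripper_close(30); s=telemetry.sense(); print("grip",s["opening"].round(4),s["grip_force"].round(1),s["wrist_force"].round(1))
                                                               ^^^^^^^^^^^^^^^^^^
AttributeError: 'float' object has no attribute 'round'
```

```bash
sed -i 's/s\["opening"\].round(4)/round(s["opening"],4)/g; s/s\["grip_force"\].round(1)/round(s["grip_force"],1)/g' h.py
python3 - <<'E'
from h import *
lift([.5845,.3279])
p=optics.camera("wrist"); save(p,"w4",size=(640,480))
E
```

```text
grip 0.0412 30.3 [-1.3  0.4  3.6]
lift 0.0412 [ 0.2  0.2 -1.4]
up 0.0405 [ 0.  -0.7 -1.8] 48.925
```

View pics/w4.png

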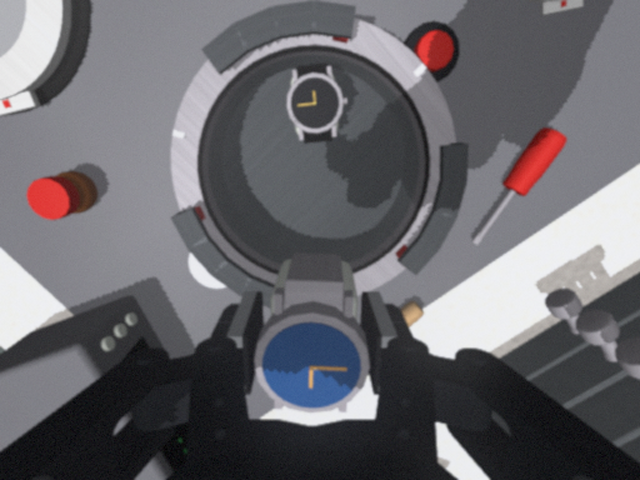

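The blue watch is held centrally in the pads at (312,365), and the black one stands at (315,100). I'll place the first watch.

```bash
cat >> h.py <<'E'
TC=np.array([.532,-.2505]); TY=-.155
def place(d,yaw=np.pi+TY):
    xy=TC+d*np.array([np.cos(TY),np.sin(TY)])
    manip.move_pose([*xy,.18],quat(yaw)); s=telemetry.sense(); print("over",round(s["opening"],4),s["wrist_force"].round(1))
    manip.movel([*xy,.055],vel=.12)
    st=manip.movel([*xy,.028],vel=.02,stop_force=2.5); s=telemetry.sense(); print("placed",st,s["eef_pos"].round(4),s["wrist_force"].round(1))
    manip.open_jaws(); manip.pause(.2); manip.movel([*xy,.15],vel=.12); print(telemetry.sense()["time"])
E
python3 - <<'E'
from h import *
manip.gripper_close(45)
place(.034)
p=optics.camera("wrist"); save(p,"w5",size=(640,480))
E
```

```text
over 0.0405 [-0.   0.6 -0.8]
placed True [ 0.5656 -0.2557  0.0324] [-0.3  1.   4.5]
55.375
```

View pics/w5.png

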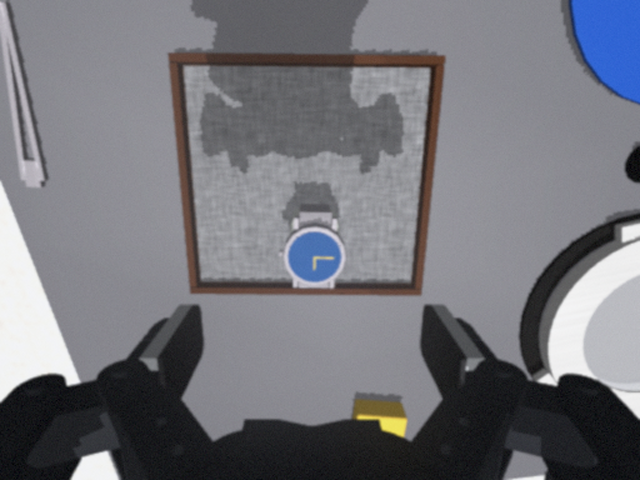

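The blue watch stands upright inside the tray at (315,255). Next is the black one.

Run:
```python
from h import *
xy=[.5335,.2637]
if not pick(xy,-2.24):
    lift(xy); manip.gripper_close(45)
    place(-.034)
    manip.move_pose([.48,-.245,.36],quat(0.1))
    p=optics.camera("wrist"); save(p,"w6",size=(640,480))
    p=optics.camera("top")
    for t,z in (("cover_mid",.012),("lid_mid",.02)):
      for c,b,mm,pts in tr(p,t):
        C,r,q=centre(p,pts,z); print(t,c,np.round(b),C.round(4),round(r,4))
```

```text
down False [0.5338 0.2639 0.0466] [-0.6 -1.   0.5]
grip 0.041 30.1 [-0.7  0.7  2.1]
lift 0.0407 [ 0.5  0.3 -1.2]
up 0.0412 [ 0.3 -0.4 -0.9] 61.125
over 0.0402 [ 0.9  0.5 -0.7]
placed True [ 0.4984 -0.2452  0.0324] [0.1 0.5 5. ]
67.2833
cover_mid 0.78 [243. 200. 291. 248.] [0.4342 0.0252] 0.0856
cover_mid 0.49 [162. 149. 220. 227.] [0.5611 0.2998] 0.146
lid_mid 0.95 [249. 130. 301. 176.] [0.6951 0.0122] 0.0988
lid_mid 0.8 [182. 246. 220. 282.] [0.2861 0.2645] 0.0689
lid_mid 0.63 [140. 144. 152. 185.] [0.6321 0.4806] 0.0687
```

View pics/w6.png

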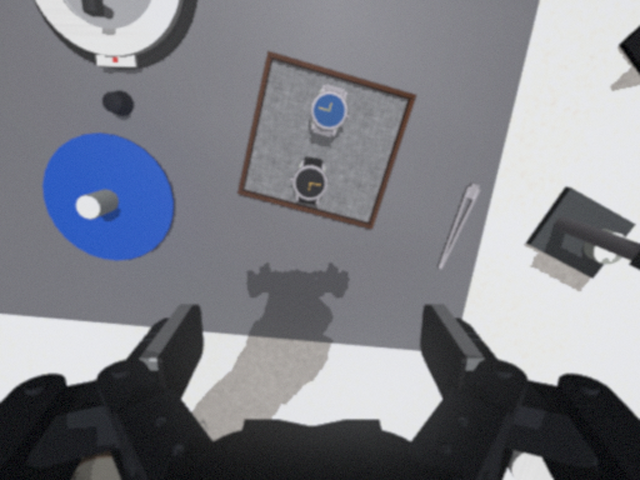

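Both watches stand upright in the tray at (328,110) and (310,182). The cover is at about (.434,.025). I'll take one close look at it, then grip the knob twice at 90° to centre it.

Run:
```python
from h import *
manip.move_pose([.434,.0255,.25],quat(2.6))
p=optics.camera("wrist")
kn=None
for c,b,mm,pts in tr(p,"cover_mid"):
    C,r,q=centre(p,pts,.012); print(c,np.round(b),C.round(4),round(r,4))
    if abs(r-.086)<.005 and kn is None: kn=C
hsv=cv2.cvtColor(p["image"],cv2.COLOR_RGB2HSV); m=cv2.inRange(hsv,(105,120,60),(130,255,255))
c=max(cv2.findContours(m,0,2)[0],key=cv2.contourArea); C,r,q=centre(p,c[:,0,:].astype(float),.012); print("blue",C,r)
if abs(r-.086)<.004: kn=C
print(kn)
xy=list(map(float,kn))
manip.movel([*xy,.10],vel=.15)
print(manip.movel([*xy,.026],vel=.06,stop_force=8))
manip.gripper_close(20); s=telemetry.sense(); print(s["opening"],s["wrist_force"].round(1))
manip.open_jaws(); manip.movel([*xy,.085],vel=.12)
manip.movel([*xy,.085],ori=quat(2.6-np.pi/2),vel=.1)
print(manip.movel([*xy,.026],vel=.06,stop_force=8))
manip.gripper_close(40); s=telemetry.sense(); print(s["opening"],s["wrist_force"].round(1),s["joint_positions"].round(2))
manip.movel([*xy,.25],vel=.12); s=telemetry.sense(); print(s["opening"],s["wrist_force"].round(1),s["time"])
```

```text
0.9 [185.  92. 315. 222.] [0.434  0.0222] 0.0864
0.28 [272. 256. 351. 353.] [ 0.6801 -0.0017] 0.0874
blue [0.43366182 0.0225379 ] 0.08568137139081955
[0.43366182 0.0225379 ]
False
0.02935557728204776 [0.  0.1 1.2]
False
0.029235893826931425 [-0.9  0.6  4.5] [ 0.05 -0.17 -0.47  1.27  0.    2.16]
0.028910361082726946 [ 0.4 -0.3 -1.6] 81.4667
```

Run:
```python
from h import *
c=[.558,.2958]
manip.move_pose([*c,.22],quat(1.03))
manip.movel([*c,.135],vel=.12)
f0=telemetry.sense()["wrist_force"]
st=manip.movel([*c,.099],vel=.02,stop_force=4); s=telemetry.sense(); print(st,s["eef_pos"].round(4),(s["wrist_force"]-f0).round(1),s["time"])
```

```text
True [0.558  0.2958 0.1023] [ 0.6 -1.1  5. ] 84.9417
```

Contact came at TCP z .1023, against .102 expected for fully seated. I'll release and check.

Run:
```python
from h import *
c=[.558,.2958]
manip.open_jaws(); manip.pause(.3); manip.movel([*c,.2],vel=.12)
manip.move_pose([.42,.15,.40],quat(0.75))
p=optics.camera("wrist"); save(p,"w7",size=(640,480))
q=optics.camera("top"); save(q,"t3",(120,80,400,290))
print(telemetry.sense()["time"])
```

```text
88.0
```

View pics/w7.png

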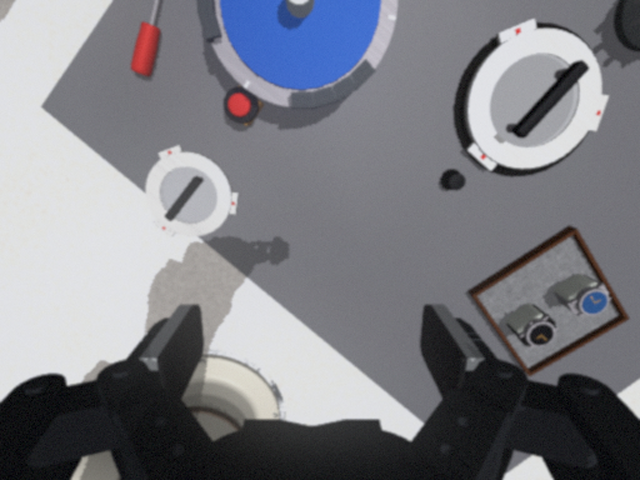

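View pics/t3.png

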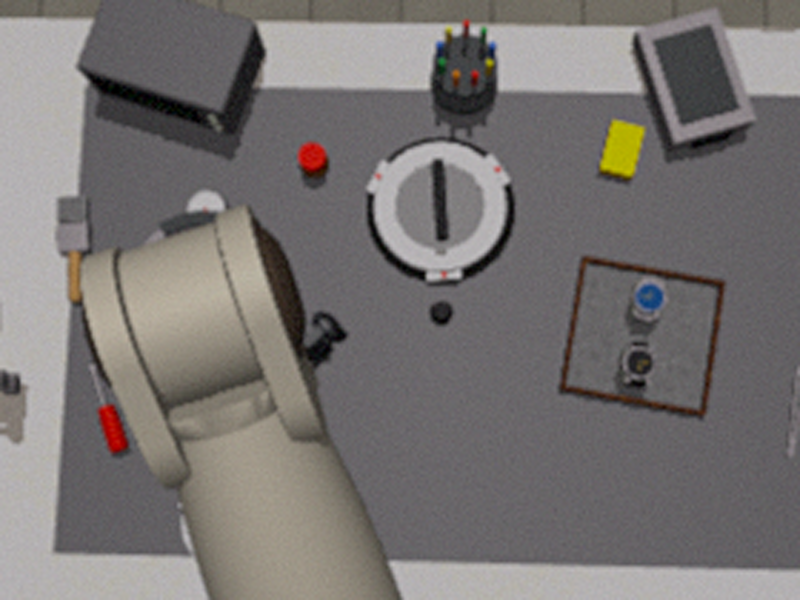

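The cover (top left at (300,20) in the wrist view) sits between the claws, flush with the rim. The lid is centred on the mat, and both watches stand in the tray. Handing in.

```bash
python3 -c "
from station import order; print(order.hand_in())"
```

```text
the job is handed in; nothing more can be done
None
```

The job is handed in: vent pressed fully down, lid flat and handle up on the mat, both watches found in the chamber (blue and black dial) upright in the tray, and the dust cover seated on the empty chamber, finished at about 88 s of the 210 s allowed; no verdict was returned.

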